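Pack the cellar samples into the lab caddy

TASK

Pack this set of wine samples for the lab in the wooden caddy: stand the round jar in the wide end compartment, and the three round, slope-shouldered bottles upright in the narrow ones in order of height, the tallest next to the jar and the shortest at the far end. Set the glass down gently rather than dropping it, and leave the square-sided bottles standing where they are.

Things in the scene. Friction and masses are not known exactly. Their poses are not given: they have to be found in the camera images.
- caddy: pale wooden caddy fixed on the table at any yaw, 279 mm long (x), 80 wide (y); walls 5 mm thick, 42 high, inner floor at 6 mm. A row of four open compartments along x, all 70 mm across (y): a wide one, 80 mm long, at the -x end, centre x = -94.5 mm; then three narrow, 58 mm long, centres x = -20.5, +42.5, +105.5 mm; all at y = 0. Origin: centre of the underside.
- jar: straight round green glass sample jar with a white lid, 52 mm in diameter (lid 53), 85 mm high, standing upright, 0.14 to 0.28 kg. Origin at the centre of its underside. Can be gripped across its diameter from above. Belongs in the wide compartment.
- tall_bottle: tallest of the three round, slope-shouldered bottles: green glass, white cap, upright, 144 mm high. Body 40 mm in diameter up to 60 mm, then sloping in to a neck 22 mm in diameter from 106 mm up; cap 26 mm in diameter over the top 24 mm. 0.08 to 0.28 kg. Origin: centre of its underside, z up. Grip from above by cap and neck. Belongs in the caddy.
- middle_bottle: middle one of the three round, slope-shouldered bottles: green glass, white cap, upright, 118 mm high. Body 40 mm in diameter up to 50 mm, then sloping in to a neck 22 mm in diameter from 80 mm up; cap 26 mm in diameter over the top 24 mm. 0.08 to 0.28 kg. Origin: centre of its underside, z up. Grip from above by cap and neck. Belongs in the caddy.
- short_bottle: shortest of the three round, slope-shouldered bottles: green glass, white cap, upright, 92 mm high. Body 40 mm in diameter up to 39 mm, then sloping in to a neck 22 mm in diameter from 54 mm up; cap 26 mm in diameter over the top 24 mm. 0.08 to 0.28 kg. Origin: centre of its underside, z up. Grip from above by cap and neck. Belongs in the caddy.
- square_big: the bigger of two square-sided bottles of the same glass and cap, 130 mm high: body 40 x 40 mm up to 88 mm, flat shoulder, neck 22 mm and cap 26 mm in diameter above. Origin at the centre of its underside. A look-alike that does not belong in the caddy: leave it standing where it is.
- square_small: the smaller of two square-sided bottles of the same glass and cap, 100 mm high: body 40 x 40 mm up to 58 mm, flat shoulder, neck 22 mm and cap 26 mm in diameter above. Origin at the centre of its underside. A look-alike that does not belong in the caddy: leave it standing where it is.
Things that resemble listed ones, but are neither listed nor needed, are in the scene too. What is shaped like the middle_bottle but purple or yellow is not meant.

How it is judged:
By the outcome, as a careful person would: the job done as asked, in the order asked, and still so for the second after the job is handed in, with the robot touching nothing.
It also fails if it takes over 112 s, if anything falls off the work surface, if the arm or the gripper's body presses on something with over 40 N, if the wrist force passes 120 N, or if a joint passes its speed limit or range.

ROBOT

A 6-joint arm with a two-finger parallel gripper is mounted at the origin on the work surface. World frame = base frame: x ahead of the robot, y to its left, z up, the work surface at z = 0. Lengths are in m, angles in rad, forces in N, time in s.
With the tool pointing down it reaches from about 0.35 to 0.775 m from the base axis. Payload 5.5 kg.
Tool frame: the origin (TCP) lies midway between the tips of the shut fingers; the grasp point (between the pads) lies 19 mm behind it (env.hold_point_z is the distance from the TCP to the grasp point, in m); z points along the fingers, y is the line along which they close (so a half turn about z gives the same grasp; the last joint's range is limited). The gripper opens to 85 mm and grips with 20 to 120 N. Pads are 22 mm wide; open, the fingers measure 114 mm over their backs; the gripper's body (76 mm by 85 mm) begins 54 mm behind the grasp point. The pads swing forward as they close: fully open they stand 13 mm farther back than shut.
Start: joints at [1.105, 0.313, 0.046, 1.304, 0, 1.431], TCP at [0.184, 0.545, 0.231] pointing down, gripper open.
Joint ranges: [-2.76, 2.76], [-0.86, 1.69], [-1.03, 1.26], [-2.2, 2.34], [-1.47, 1.5], [-3.14, 3.14]. Speed limits (rad/s): [2.57, 2.57, 3.14, 3.14, 3.14, 3.14].

INTERFACE

Orientations are given as a unit quaternion [w, x, y, z].
In Python, from workcell import env, read_camera gives the robot as it stands. The module is installed in compiled form; this text tells all that it offers.
- The arm moves only by the tool carry_out, never from a script. Its argument "moves" is a list of rows, each an object of numbers: "tx", "ty", "tz": the shift along the world's x, y, z in cm; "wx", "wy", "wz": the turn, a rotation vector about the world's x, y, z in rad; "claw": the closure, from -1 (fully open) to 1 (shut). A call has 1 to 8 rows; each row shifts and turns the commanded pose from where the row before left it; what a row does not reach is not made up. A row lasts 1/8 s, in which the tool goes at most 62.5 mm and 10.7 degrees, less where a joint would pass 70% of its speed; a pose out of reach is approached as far as the arm can. A call is refused whole if a number of a shift passes 6.25 or a number of a turn 0.188, either way. A call with a gripper value outside its range is refused whole. The fingers move at their own pace and stop on an object; "newtons" is the grip in N (left out, the last holds). Time passes only in rows, so rows that do not move let the fingers close. It gives the time, the measured TCP pose, the force, the opening and the grip force at its end, in the units of the state.
- env.get_state(): the state, without advancing time (a new reading comes with each control period).
- read_camera(name): name is "scene" or "side" or "wrist"; returns a dict with "image" (400x640x3 uint8, blue, green, red), "z_map" (400x640 float32, m along the optical axis (not along the pixel's ray), 0 where there is no reading), "fx", "fy", "cx", "cy" (pixels), "camera_from_world" (4x4, takes a point from world to camera coordinates); the wrist camera has in their place "hand_eye" (4x4, takes a point from camera to tool coordinates, whose origin is the TCP and whose axes are the flange's). Camera axes: x right, y down, z forward; pixel columns grow to the right and rows downward; lengths in m; the calibration is good to about 2 mm. A picture is of the moment at which its call begins: read the wrist's pose just before it.
- env.hand_in(): hands the job in; it is judged then, once.
The state is a dict: "clock": time; "joint_pos": joint angles; "qvel": joint speeds; "tau": joint torques, N m; "tcp_pos": TCP position; "orientation": TCP orientation; "wrist_force": force on the tool from outside, world axes, zero at the start; "ft_torque": the same for the moment, N m; "finger_gap": finger opening in m; "grip_force": force on a finger pad.
Only numpy, scipy, OpenCV 4.12 (cv2) and the standard library are available. Lean on these libraries where they do the work, as an engineer would, in place of code of your own. Each camera call takes 0.05 s, during which the arm holds its last target. There are 200 camera calls.

## Working session

There is one attempt and no reset: what is moved stays moved. The work goes in short steps, Python scripts to look and compute and a tool call to move; the robot and the scene stay as the last step left them, time stands still between calls to the robot, and variables do not carry over. Pictures are saved under pics/ and viewed, at most 14 in all, crops included, and the job is handed in when it is done.

Besides the shell and the picture viewer there is one more tool, called after "Request:" as name([rows], argument=value, ...), one row to a line, values as JSON. carry_out: Moves the arm, as the interface text tells. Its arguments: {"type":"object","properties":{"moves":{"type":"array","items":{"type":"object","properties":{"tx":{"type":"number"},"ty":{"type":"number"},"tz":{"type":"number"},"wx":{"type":"number"},"wy":{"type":"number"},"wz":{"type":"number"},"claw":{"type":"number"}}}},"newtons":{"type":"number"}},"required":["moves"]}

```bash
mkdir -p pics
python3 - <<'E'
from workcell import env, read_camera
import cv2,numpy as np
for n in("scene","side"):
    c=read_camera(n); cv2.imwrite(f"pics/{n}0.png",c["image"]); np.savez(f"{n}0.npz",**c)
    print(n,c["fx"],c["cx"],c["cy"],np.round(c["camera_from_world"],3).tolist())
print(env.get_state(),env.hold_point_z)
E
```

```text
scene 362.77084345303496 325.2988003387528 195.41082778762942 [[-0.683, 0.73, 0.015, 0.316], [0.57, 0.546, -0.613, -0.277], [-0.456, -0.41, -0.79, 1.313], [0.0, 0.0, 0.0, 1.0]]
side 462.58968203896916 318.0597565396468 200.18949249862126 [[0.942, -0.335, -0.004, -0.464], [-0.201, -0.555, -0.807, 0.165], [0.268, 0.761, -0.59, 1.256], [0.0, 0.0, 0.0, 1.0]]
{'clock': 0.1, 'joint_pos': array([ 1.10540060e+00,  3.13945158e-01,  4.50811047e-02,  1.30363419e+00,
       -5.85913031e-06,  1.43120721e+00]), 'qvel': array([-0.00018034, -0.00048998,  0.00394171,  0.0017285 ,  0.00056333,
        0.00067034]), 'tau': array([ 2.03220116e-03, -4.81725740e+01,  2.99243367e+01,  1.27187601e-02,
       -1.85344043e-04, -8.60580428e-06]), 'tcp_pos': array([0.18383122, 0.54431978, 0.23048207]), 'orientation': array([-2.50704224e-04,  1.62183693e-01,  9.86760217e-01, -8.13194833e-04]), 'wrist_force': array([ 0.03122575, -0.77725433,  0.34780939]), 'ft_torque': array([-0.01460515,  0.02693203, -0.04342978]), 'grip_force': 0.0, 'finger_gap': 0.08537302173000623} 0.0187
```

View pics/scene0.png

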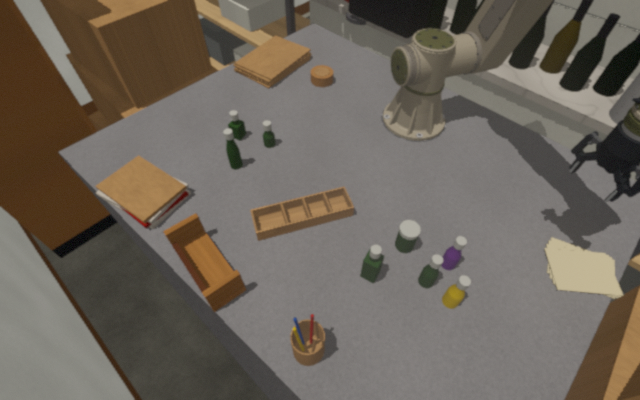

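View pics/side0.png

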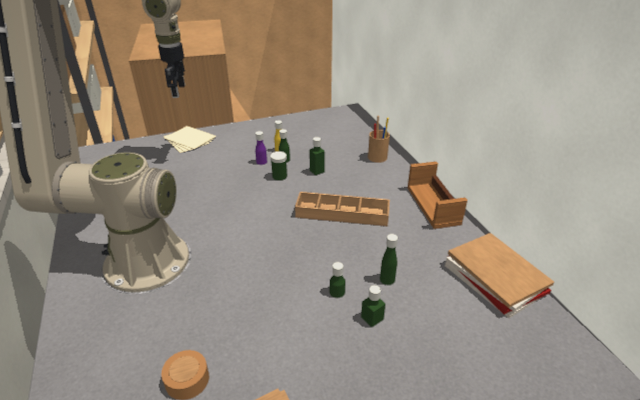

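The scene view shows these things:
- jar at (408,236)
- square-looking bottle at (373,262)
- round green bottle at (430,271), with purple (453,253) and yellow (456,292) beside it
- far group: slim tall bottle (233,150), squarish (236,125), short (269,134)
- caddy at (303,212), with a darker brown rack at (205,262) that is not the caddy

In the side view the same things are at:
- jar (279,166), square (317,157), middle (285,146)
- tall (389,260), short (338,280), square small (373,306)
- caddy (342,208)

Possible mix-ups in the scene view: tall (233,150) against square_big (373,262), middle (430,271) against purple, yellow and square_big, and short (269,134) against square_small (236,125). I'll check these in one close crop.

```bash
cat > h.py <<'E'
import cv2,numpy as np
def load(n): return dict(np.load(n,allow_pickle=True))
def proj(c,p):
    q=c["camera_from_world"]@np.append(p,1); return np.array([c["fx"]*q[0]/q[2]+c["cx"],c["fy"]*q[1]/q[2]+c["cy"]])
def ray(c,uv):
    T=c["camera_from_world"]; R=T[:3,:3]; o=-R.T@T[:3,3]
    d=R.T@np.array([(uv[0]-c["cx"])/c["fx"],(uv[1]-c["cy"])/c["fy"],1]); return o,d/np.linalg.norm(d)
def plane(c,uv,z):
    o,d=ray(c,uv); return o+d*(z-o[2])/d[2]
def tri(a,ua,b,ub):
    A=[];y=[]
    (o1,d1),(o2,d2)=ray(a,ua),ray(b,ub)
    M=[np.eye(3)-np.outer(d,d) for d in(d1,d2)]
    p=np.linalg.solve(M[0]+M[1],M[0]@o1+M[1]@o2)
    return p,np.linalg.norm(M[0]@(p-o1))*2
def white(c,lo=150,box=None):
    h=cv2.cvtColor(c["image"],cv2.COLOR_BGR2HSV); m=((h[...,1]<60)&(h[...,2]>lo)).astype(np.uint8)
    n,l,s,ce=cv2.connectedComponentsWithStats(m)
    return [(s[i].tolist(),ce[i].round(1).tolist()) for i in range(1,n) if 20<s[i][4]<500]
E
python3 - <<'E'
from h import *
A,B=load("scene0.npz"),load("side0.npz")
for c in(A,B):
    for s,ce in white(c): print(s,ce)
    print()
i,j=A["image"],B["image"]
f=lambda im,x,y,w,h:cv2.resize(im[y:y+h,x:x+w],(400,300),interpolation=cv2.INTER_CUBIC)
m=np.vstack([np.hstack([f(i,350,205,132,99),f(i,200,95,100,75)]),np.hstack([f(j,245,110,100,75),f(j,310,225,140,105)])])
cv2.imwrite("pics/crop1.png",m)
E
```

```text
[229, 0, 19, 10, 39] [238.6, 4.7]
[445, 9, 8, 13, 57] [448.9, 13.8]
[50, 29, 20, 46, 291] [59.5, 55.6]
[456, 35, 18, 12, 168] [463.9, 40.6]
[624, 78, 9, 11, 34] [627.6, 82.7]
[229, 110, 8, 5, 32] [232.7, 112.2]
[384, 111, 8, 13, 51] [387.3, 115.9]
[263, 120, 8, 6, 35] [266.5, 122.6]
[390, 124, 18, 11, 103] [398.8, 128.8]
[432, 125, 11, 9, 52] [437.1, 128.6]
[223, 128, 9, 6, 38] [227.0, 130.9]
[410, 131, 19, 6, 68] [419.0, 133.7]
[97, 190, 19, 13, 66] [104.6, 195.8]
[400, 220, 21, 17, 278] [409.7, 228.1]
[456, 236, 11, 9, 76] [461.0, 240.1]
[371, 245, 11, 9, 82] [375.6, 249.0]
[432, 254, 11, 10, 82] [437.0, 258.9]
[459, 275, 12, 11, 97] [464.7, 280.2]

[0, 142, 10, 58, 336] [3.5, 167.8]
[267, 151, 19, 13, 138] [276.2, 155.6]
[55, 162, 15, 17, 76] [60.1, 169.9]
[77, 219, 31, 24, 425] [94.9, 232.6]
[189, 274, 14, 15, 69] [194.7, 280.2]
[182, 276, 9, 8, 31] [186.0, 279.9]
[178, 285, 10, 7, 37] [182.4, 288.0]
[134, 291, 16, 4, 27] [141.5, 292.4]
[510, 296, 24, 22, 131] [520.8, 306.1]
[54, 320, 7, 8, 28] [57.2, 323.3]
[515, 320, 7, 8, 23] [518.3, 324.5]
[70, 322, 11, 6, 22] [75.2, 324.7]
[
[... 252 characters left out ...]
3.4]
[511, 349, 7, 8, 22] [514.0, 352.5]
[575, 348, 7, 6, 23] [578.3, 350.6]
[432, 350, 13, 7, 27] [439.3, 353.0]
[88, 354, 9, 6, 21] [91.4, 356.5]
[160, 357, 5, 10, 27] [162.0, 361.3]
[376, 357, 10, 5, 29] [380.9, 359.1]
[395, 359, 8, 7, 23] [398.3, 362.8]
[359, 367, 11, 8, 24] [364.9, 370.5]
[401, 367, 10, 6, 24] [405.8, 370.0]
[120, 371, 16, 8, 41] [128.2, 373.7]
[356, 373, 12, 13, 52] [361.3, 377.7]
[408, 375, 7, 6, 25] [410.6, 377.8]
[485, 375, 18, 17, 101] [494.2, 383.4]
[339, 377, 6, 9, 21] [342.0, 382.3]
[114, 378, 11, 7, 33] [118.4, 381.1]
[401, 383, 13, 4, 29] [407.5, 384.3]
[504, 382, 8, 8, 30] [506.8, 384.9]
[471, 389, 5, 11, 34] [473.4, 395.0]
[408, 392, 6, 8, 21] [410.7, 395.4]
```

View pics/crop1.png

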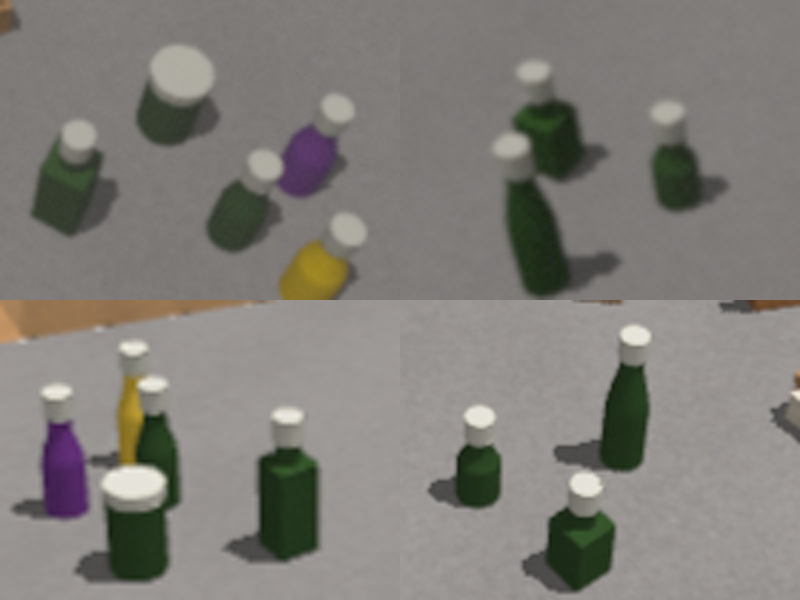

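The crop settles it. The round slope-shouldered green bottles are middle (430,271), tall (233,150) and short (269,134). The bottles at (373,262) and (236,125) have flat sides and flat shoulders, so they are the square ones. Next I triangulate the lid and cap tops and measure the caddy.

Run:
```python
from h import *
A,B=load("scene0.npz"),load("side0.npz")
P=dict(jar=((410.2,228.3),(278.5,155.3)),middle=((437.2,258.8),(283,130.8)),purple=((461.2,240),(259.2,132.8)),yellow=((464.6,280),(278.2,122)),big=((375.8,249.5),(317,138.5)),tall=((227.8,131.2),(391.9,236.9)),small=((233.2,112.5),(375.1,288)),short=((266.8,122.7),(338,263.9)))
for k,(a,b) in P.items():
    p,e=tri(A,a,B,b); print(k,p.round(4),round(e,4),"r",np.hypot(p[0],p[1]).round(3))
for c,seed,n in((A,(303,212),"A"),(B,(342,208),"B")):
    h=cv2.cvtColor(c["image"],cv2.COLOR_BGR2HSV)
    m=((h[...,1]>60)&(h[...,0]<25)&(h[...,2]>60)).astype(np.uint8)
    m=cv2.morphologyEx(m,cv2.MORPH_CLOSE,np.ones((3,3)))
    nn,l,s,ce=cv2.connectedComponentsWithStats(m)
    box=m[:0]; i=max(range(1,nn),key=lambda i:(l[seed[1]-15:seed[1]+15,seed[0]-30:seed[0]+30]==i).sum())
    print(n,s[i])
    cn=cv2.findContours((l==i).astype(np.uint8),0,2)[0][0]
    hull=cv2.approxPolyDP(cv2.convexHull(cn),2,True)[:,0]
    for u in hull: print(u,plane(c,u,.042).round(4),plane(c,u,0).round(4)[:2])
f=lambda im,x,y,w,h:cv2.resize(im[y:y+h,x:x+w],(800,300),interpolation=cv2.INTER_CUBIC)
cv2.imwrite("pics/caddy1.png",np.vstack([f(A["image"],240,185,128,56),f(B["image"],285,185,112,44)]))
```

```text
jar [0.4526 0.2835 0.0834] 0.0031 r 0.534
middle [0.4996 0.3845 0.1162] 0.0017 r 0.63
purple [0.4176 0.3988 0.1165] 0.0028 r 0.577
yellow [0.5024 0.4572 0.1155] 0.002 r 0.679
big [0.5848 0.2698 0.1286] 0.0018 r 0.644
tall [ 0.5817 -0.2795  0.1424] 0.0024 r 0.645
small [ 0.4923 -0.3812  0.1   ] 0.0025 r 0.623
short [ 0.4452 -0.2738  0.0926] 0.003 r 0.523
A [ 250  186  104   54 3139]
[353 205] [0.4703 0.1131 0.042 ] [0.4446 0.0954]
[351 215] [0.5002 0.1313 0.042 ] [0.476  0.1145]
[262 239] [0.7188 0.0128 0.042 ] [ 0.7058 -0.0101]
[257 238] [0.7258 0.001  0.042 ] [ 0.7131 -0.0225]
[250 211] [ 0.6828 -0.0792  0.042 ] [ 0.668  -0.1068]
[343 186] [0.438  0.0472 0.042 ] [0.4106 0.0261]
B [ 295  192   95   34 2478]
[295 204] [0.4396 0.0566 0.042 ] [0.4551 0.111 ]
[299 192] [0.47   0.1122 0.042 ] [0.487  0.1695]
[388 199] [ 0.7139 -0.0156  0.042 ] [0.7432 0.0352]
[387 225] [ 0.655  -0.1273  0.042 ] [ 0.6813 -0.0822]
[297 217] [ 0.4263 -0.0058  0.042 ] [0.4411 0.0455]
```

View pics/caddy1.png

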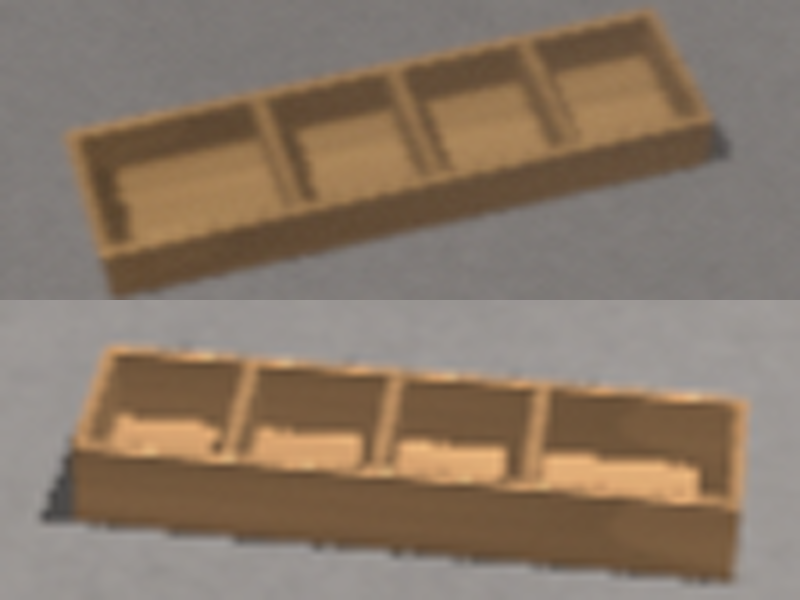

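The wide compartment is at the far end, at (268,220) in the scene view. Next come the top rim corners from both views.

Run:
```python
from h import *
A,B=load("scene0.npz"),load("side0.npz")
C=[((345.1,186.9),(295.9,206.6)),((354.4,207.8),(300.7,191.9)),((257.1,232.6),(389.7,199.7)),((251.2,209.8),(387.9,215.1))]
# near-right, near-left, far-left, far-right
Q=[]
for a,b in C:
    p,e=tri(A,a,B,b); Q.append((plane(A,a,.042)[:2]+plane(B,b,.042)[:2])/2); print(p.round(4),round(e,4),plane(A,a,.042).round(4),plane(B,b,.042).round(4))
Q=np.array(Q); print("lens",[np.linalg.norm(Q[i]-Q[(i+1)%4]).round(4) for i in range(4)])
c=Q.mean(0); x=(Q[0]+Q[1]-Q[2]-Q[3]); x/=np.linalg.norm(x); print("centre",c,"yaw",np.arctan2(x[1],x[0]))
for n,o in(("jar",-.0945),("tall",-.0205),("mid",.0425),("short",.1055)): t=c+x*o; print(n,t.round(4),np.hypot(*t).round(3))
```

```text
[0.4373 0.0509 0.0382] 0.0067 [0.4363 0.0539 0.042 ] [0.4383 0.0432 0.042 ]
[0.4751 0.1195 0.0375] 0.0055 [0.475  0.1223 0.042 ] [0.4751 0.1109 0.042 ]
[ 0.7166 -0.015   0.0387] 0.0065 [ 0.7148 -0.0115  0.042 ] [ 0.7171 -0.0206  0.042 ]
[ 0.6783 -0.0829  0.0389] 0.0035 [ 0.6779 -0.08    0.042 ] [ 0.6778 -0.0872  0.042 ]
lens [np.float64(0.0778), np.float64(0.275), np.float64(0.0776), np.float64(0.2745)]
centre [0.57655272 0.01637952] yaw 2.638772300181743
jar [ 0.6594 -0.0292] 0.66
tall [0.5945 0.0065] 0.595
mid [0.5393 0.0369] 0.541
short [0.4841 0.0672] 0.489
```

All heights match the sizes given, and the points are within reach. I'll start with the jar, keeping the closing line across the caddy (yaw about 61°, a turn of -0.176).

Request:
carry_out([
  {"tx":2,"ty":-2,"wz":-0.03,"claw":-1},
  {"tx":4,"ty":-4,"wz":-0.05},
  {"tx":4.3,"ty":-4.2,"wz":-0.05},
  {"tx":4.3,"ty":-4.2,"wz":-0.046},
  {"tx":4.3,"ty":-4.2},
  {"tx":4,"ty":-4},
  {"tx":3,"ty":-2.5},
  {"tx":1,"ty":-1},
], newtons=40)

```text
invalid input at $.moves[0]: expected keys tx, ty, tz, wx, wy, wz, claw
```

```bash
cat >> h.py <<'E'
from scipy.spatial.transform import Rotation
def wrist(name):
    from workcell import env, read_camera
    s=env.get_state(); c=read_camera("wrist")
    T=np.eye(4); T[:3,:3]=Rotation.from_quat(np.roll(s["orientation"],-1)).as_matrix(); T[:3,3]=s["tcp_pos"]
    c["camera_from_world"]=np.linalg.inv(T@c["hand_eye"]); np.savez(name+".npz",**c)
    cv2.imwrite("pics/"+name+".png",c["image"])
    y=T[:3,1]; print("tcp",s["tcp_pos"].round(4),"yaw y",np.degrees(np.arctan2(y[1],y[0])).round(1),"z",T[:3,2].round(3),"t",s["clock"],"gap",s["finger_gap"].round(4),"F",s["wrist_force"].round(1))
    return c
E
python3 -c "
from h import *
c=wrist('w1')
for p in([.4526,.2835,.0834],[.4996,.3845,.116],[.585,.27,.1286]): print(proj(c,np.array(p)).round(1))"
```

```text
Traceback (most recent call last):
  File "h.py", line 27, in wrist
    y=T[:3,1]; print("tcp",s["tcp_pos"].round(4),"yaw y",np.degrees(np.arctan2(y[1],y[0])).round(1),"z",T[:3,2].round(3),"t",s["clock"],"gap",s["finger_gap"].round(4),"F",s["wrist_force"].round(1))
                                                                                                                                              ^^^^^^^^^^^^^^^^^^^^^
AttributeError: 'float' object has no attribute 'round'
```

View pics/w1.png

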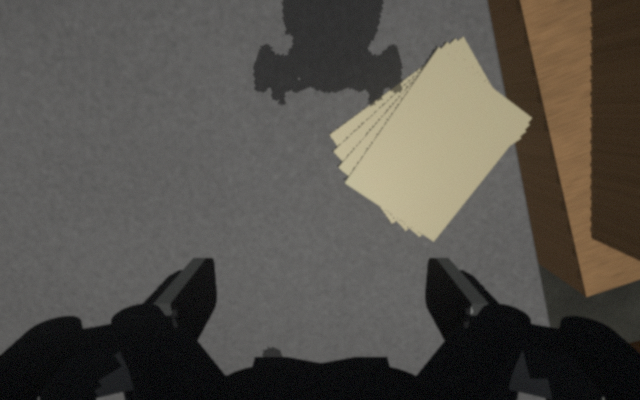

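The call was refused because every row needs all seven keys. This wrist view is from the start pose: paper at (430,140), fingers at (190,300) and (450,300).

Request:
carry_out([
  {"tx":2,"ty":-2,"tz":0,"wx":0,"wy":0,"wz":-0.03,"claw":-1},
  {"tx":4,"ty":-4,"tz":0,"wx":0,"wy":0,"wz":-0.05,"claw":-1},
  {"tx":4.3,"ty":-4.2,"tz":0,"wx":0,"wy":0,"wz":-0.05,"claw":-1},
  {"tx":4.3,"ty":-4.2,"tz":0,"wx":0,"wy":0,"wz":-0.046,"claw":-1},
  {"tx":4.3,"ty":-4.2,"tz":0,"wx":0,"wy":0,"wz":0,"claw":-1},
  {"tx":4,"ty":-4,"tz":0,"wx":0,"wy":0,"wz":0,"claw":-1},
  {"tx":3,"ty":-2.5,"tz":0,"wx":0,"wy":0,"wz":0,"claw":-1},
  {"tx":1,"ty":-1,"tz":0,"wx":0,"wy":0,"wz":0,"claw":-1},
], newtons=40)

```text
clock: 1.15
tcp_pos: [0.4544, 0.2821, 0.2309]
orientation: [-0.0, 0.25, 0.968, -0.0]
wrist_force: [0.6, 1.5, 0.6]
finger_gap: 0.0854
grip_force: 0.0
```

```bash
sed -i 's/s\["finger_gap"\].round(4)/round(s["finger_gap"],4)/' h.py
python3 -c "
from h import *
c=wrist('w2')
for p in([.4526,.2835,.0834],[.4996,.3845,.116],[.585,.27,.1286]): print(proj(c,np.array(p)).round(1))"
```

```text
tcp [0.4544 0.2821 0.2309] yaw y 61.1 z [-0. -0. -1.] t 1.15 gap 0.0854 F [0.6 1.5 0.6]
[320.7 190.4]
[469. 190.]
[384.9 350.1]
```

View pics/w2.png

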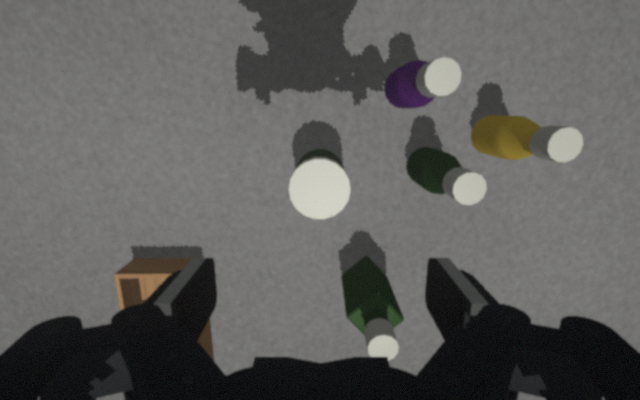

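The wrist view confirms it: lid centre at (320,188), predicted (320.7,190.4), and middle cap at (469,187), both within about 2 mm.

```bash
python3 -c "
from h import *
c=load('w2.npz')
for s,ce in white(c,140): print(s,ce)
h=cv2.cvtColor(c['image'],cv2.COLOR_BGR2HSV); m=((h[...,1]<60)&(h[...,2]>140)).astype(np.uint8)
n,l,s,ce=cv2.connectedComponentsWithStats(m)
for i in range(1,n):
    if s[i][4]>300: print(s[i],ce[i],[plane(c,ce[i],z).round(4) for z in(.085,.118)])
"
```

```text
[ 425   57   37   39 1139] [442.79455663  76.20983319] [array([0.4187, 0.41  , 0.085 ]), array([0.4161, 0.3991, 0.118 ])]
[548 127  36  36 985] [565.25989848 144.47005076] [array([0.5147, 0.4759, 0.085 ]), array([0.5011, 0.4574, 0.118 ])]
[ 288  159   63   61 3038] [319.13923634 188.96741277] [array([0.4506, 0.2831, 0.085 ]), array([0.4443, 0.2868, 0.118 ])]
[453 172  34  34 904] [469.53207965 188.39712389] [array([0.5111, 0.3938, 0.085 ]), array([0.4979, 0.3848, 0.118 ])]
[368 335  31  26 599] [383.22704508 346.84307179] [array([0.6148, 0.2622, 0.085 ]), array([0.5897, 0.2682, 0.118 ])]
```

Request:
carry_out([
  {"tx":-0.3,"ty":0.1,"tz":-2,"wx":0,"wy":0,"wz":0,"claw":-1},
  {"tx":0,"ty":0,"tz":-4,"wx":0,"wy":0,"wz":0,"claw":-1},
  {"tx":0,"ty":0,"tz":-4,"wx":0,"wy":0,"wz":0,"claw":-1},
  {"tx":0,"ty":0,"tz":-4,"wx":0,"wy":0,"wz":0,"claw":-1},
  {"tx":0,"ty":0,"tz":-2.5,"wx":0,"wy":0,"wz":0,"claw":-1},
  {"tx":0,"ty":0,"tz":-1.4,"wx":0,"wy":0,"wz":0,"claw":-1},
  {"tx":0,"ty":0,"tz":0,"wx":0,"wy":0,"wz":0,"claw":0},
  {"tx":0,"ty":0,"tz":0,"wx":0,"wy":0,"wz":0,"claw":0.4},
], newtons=40)

```text
clock: 2.2
tcp_pos: [0.4506, 0.2854, 0.0534]
orientation: [0.001, 0.248, 0.969, 0.001]
wrist_force: [0.9, -0.1, 3.8]
finger_gap: 0.0516
grip_force: 7.3
```

Request:
carry_out([
  {"tx":0,"ty":0,"tz":0,"wx":0,"wy":0,"wz":0,"claw":1},
  {"tx":0,"ty":0,"tz":0,"wx":0,"wy":0,"wz":0,"claw":1},
  {"tx":0,"ty":0,"tz":0,"wx":0,"wy":0,"wz":0,"claw":1},
  {"tx":0,"ty":0,"tz":0,"wx":0,"wy":0,"wz":0,"claw":1},
], newtons=40)

```text
clock: 2.7
tcp_pos: [0.4509, 0.2852, 0.0536]
orientation: [0.001, 0.248, 0.969, 0.001]
wrist_force: [-1.3, -1.8, 6.3]
finger_gap: 0.0507
grip_force: 41.9
```

Jar gripped. I'll lift it and move beside the caddy for a wrist look at it.

Request:
carry_out([
  {"tx":0,"ty":0,"tz":1.5,"wx":0,"wy":0,"wz":0,"claw":1},
  {"tx":0,"ty":0,"tz":4,"wx":0,"wy":0,"wz":0,"claw":1},
  {"tx":0,"ty":0,"tz":5,"wx":0,"wy":0,"wz":0,"claw":1},
  {"tx":0,"ty":0,"tz":5,"wx":0,"wy":0,"wz":0,"claw":1},
  {"tx":1,"ty":-1,"tz":4,"wx":0,"wy":0,"wz":0,"claw":1},
  {"tx":3,"ty":-3,"tz":2.5,"wx":0,"wy":0,"wz":0,"claw":1},
  {"tx":3.5,"ty":-3.5,"tz":0,"wx":0,"wy":0,"wz":0,"claw":1},
  {"tx":3.5,"ty":-3.5,"tz":0,"wx":0,"wy":0,"wz":0,"claw":1},
], newtons=40)

```text
clock: 3.7
tcp_pos: [0.561, 0.1739, 0.2738]
orientation: [0.001, 0.248, 0.969, 0.0]
wrist_force: [-0.2, 1.4, -2.5]
finger_gap: 0.0508
grip_force: 42.2
```

Request:
carry_out([
  {"tx":3.5,"ty":-3.5,"tz":0,"wx":0,"wy":0,"wz":0,"claw":1},
  {"tx":2,"ty":-2,"tz":0,"wx":0,"wy":0,"wz":0,"claw":1},
  {"tx":1,"ty":-1,"tz":0,"wx":0,"wy":0,"wz":0,"claw":1},
  {"tx":0,"ty":0,"tz":0,"wx":0,"wy":0,"wz":0,"claw":1},
], newtons=40)

```text
clock: 4.2
tcp_pos: [0.6251, 0.1094, 0.2723]
orientation: [-0.0, 0.249, 0.969, 0.0]
wrist_force: [-1.5, 0.2, -0.3]
finger_gap: 0.0504
grip_force: 42.2
```

```bash
python3 -c "
from h import *
c=wrist('w3')
for p in((.4373,.0509,.042),(.4751,.1195,.042),(.7166,-.015,.042),(.6783,-.0829,.042)): print(proj(c,np.array(p)).round(1))"
```

```text
tcp [0.6251 0.1094 0.2723] yaw y 61.2 z [-0.  0. -1.] t 4.2 gap 0.0504 F [-1.5  0.2 -0.3]
[175.   37.4]
[255.3  37.5]
[265.2 293.1]
[199.1 292.4]
```

View pics/w3.png

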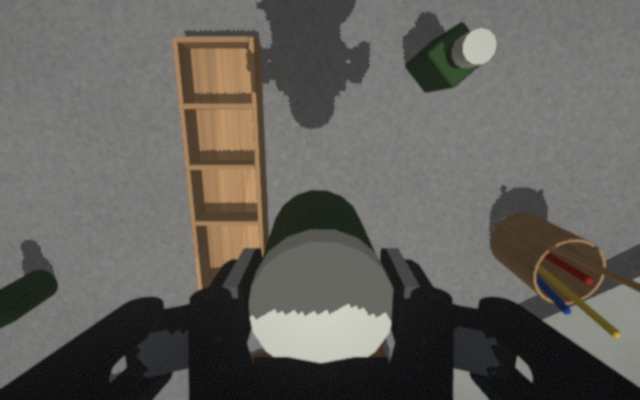

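The wrist view shows the near rim corners at (175,39) and (255,38), against predicted (175,37.4) and (255.3,37.5). Now I check the dividers against the caddy pose.

```bash
python3 -c "
from h import *
c=load('w3.npz'); g=c['image'].astype(int)
ct=np.array([.57655,.01638]); a=2.63877; x=np.array([np.cos(a),np.sin(a)]); y=np.array([-x[1],x[0]])
for dx in (139.5,74,11,-52,):
  for dy in(-40,0,40):
    p=ct+x*dx/1e3+y*dy/1e3; print(dx,dy,proj(c,np.append(p,.042)).round(1))
h=cv2.cvtColor(c['image'],cv2.COLOR_BGR2HSV)
for r in (70,130,190,250):
  w=np.where((h[r,:,1]>70)&(h[r,:,0]<25))[0]; w=w[(w>150)&(w<280)]; print(r,w.min(),w.max())
im=cv2.resize(c['image'][20:300,150:290],None,fx=2.1,fy=2.1,interpolation=cv2.INTER_CUBIC); 
ii=c['image'].copy()
for col in (218,225): print(col,[ (r,g[r,col].sum()) for r in list(range(34,44))+list(range(98,110))+list(range(158,172))+list(range(212,228))])
"
```

```text
139.5 -40 [253.8  36.5]
139.5 0 [212.7  36.5]
139.5 40 [171.7  36.4]
74 -40 [256.9 106.4]
74 0 [217.8 106.3]
74 40 [178.7 106.3]
11 -40 [259.6 167.6]
11 0 [222.2 167.6]
11 40 [184.8 167.6]
-52 -40 [262.1 223.7]
-52 0 [226.3 223.7]
-52 40 [190.4 223.7]
70 176 261
130 182 262
190 188 265
250 194 265
218 [(34, np.int64(197)), (35, np.int64(228)), (36, np.int64(292)), (37, np.int64(349)), (38, np.int64(374)), (39, np.int64(376)), (40, np.int64(367)), (41, np.int64(330)), (42, np.int64(278)), (43, np.int64(241)), (98, np.int64(220)), (99, np.int64(224)), (100, np.int64(222)), (101, np.int64(225)), (102, np.int64(243)), (103, np.int64(296)), (104, np.int64(356)), (105, np.int64(382)), (106, np.int64(390)), (107, np.int64(384)), (108, np.int64(379)), (109, np.int64(380)), (158, np.int64(226)), (159, np.int64(220)), (160, np.int64(207)), (161, np.int64(190)), (162, np.int64(192)), (163, np.int64(208)), (164, np.int64(257)), (165, np.int64(334)), (166, np.int64(375)), (167, np.int64(385)), (168, np.int64(392)), (169, np.int64(398)), (170, np.int64(405)), (171, np.int64(402)), (212, np.int64(1
[... 772 characters left out ...]
8, np.int64(381)), (109, np.int64(387)), (158, np.int64(235)), (159, np.int64(228)), (160, np.int64(215)), (161, np.int64(203)), (162, np.int64(190)), (163, np.int64(198)), (164, np.int64(262)), (165, np.int64(334)), (166, np.int64(381)), (167, np.int64(386)), (168, np.int64(396)), (169, np.int64(406)), (170, np.int64(422)), (171, np.int64(427)), (212, np.int64(207)), (213, np.int64(185)), (214, np.int64(183)), (215, np.int64(185)), (216, np.int64(182)), (217, np.int64(196)), (218, np.int64(191)), (219, np.int64(201)), (220, np.int64(245)), (221, np.int64(311)), (222, np.int64(367)), (223, np.int64(390)), (224, np.int64(397)), (225, np.int64(409)), (226, np.int64(428)), (227, np.int64(425))]
```

The caddy pose agrees to about 1 mm. Next I carry the jar over the wide compartment and lower it.

Request:
carry_out([
  {"tx":0.5,"ty":-2,"tz":0,"wx":0,"wy":0,"wz":0,"claw":1},
  {"tx":1,"ty":-4,"tz":0,"wx":0,"wy":0,"wz":0,"claw":1},
  {"tx":1,"ty":-4,"tz":0,"wx":0,"wy":0,"wz":0,"claw":1},
  {"tx":0.7,"ty":-3,"tz":-2,"wx":0,"wy":0,"wz":0,"claw":1},
  {"tx":0.2,"ty":-0.9,"tz":-4,"wx":0,"wy":0,"wz":0,"claw":1},
  {"tx":0,"ty":0,"tz":-4,"wx":0,"wy":0,"wz":0,"claw":1},
  {"tx":0,"ty":0,"tz":-2,"wx":0,"wy":0,"wz":0,"claw":1},
  {"tx":0,"ty":0,"tz":0,"wx":0,"wy":0,"wz":0,"claw":1},
], newtons=40)

```text
clock: 5.25
tcp_pos: [0.6573, -0.029, 0.1506]
orientation: [-0.002, 0.248, 0.969, -0.0]
wrist_force: [-0.8, -0.1, -1.3]
finger_gap: 0.0507
grip_force: 42.2
```

Request:
carry_out([
  {"tx":0,"ty":0,"tz":-2,"wx":0,"wy":0,"wz":0,"claw":1},
  {"tx":0,"ty":0,"tz":-3,"wx":0,"wy":0,"wz":0,"claw":1},
  {"tx":0,"ty":0,"tz":-2,"wx":0,"wy":0,"wz":0,"claw":1},
  {"tx":0,"ty":0,"tz":-1,"wx":0,"wy":0,"wz":0,"claw":1},
  {"tx":0,"ty":0,"tz":-0.5,"wx":0,"wy":0,"wz":0,"claw":1},
  {"tx":0,"ty":0,"tz":0,"wx":0,"wy":0,"wz":0,"claw":1},
], newtons=40)

```text
clock: 6.0
tcp_pos: [0.6596, -0.0293, 0.0682]
orientation: [0.001, 0.248, 0.969, 0.0]
wrist_force: [0.1, -0.3, -1.3]
finger_gap: 0.0506
grip_force: 42.2
```

Request:
carry_out([
  {"tx":0,"ty":0,"tz":-0.4,"wx":0,"wy":0,"wz":0,"claw":1},
  {"tx":0,"ty":0,"tz":-0.2,"wx":0,"wy":0,"wz":0,"claw":1},
  {"tx":0,"ty":0,"tz":-0.1,"wx":0,"wy":0,"wz":0,"claw":1},
  {"tx":0,"ty":0,"tz":0,"wx":0,"wy":0,"wz":0,"claw":1},
], newtons=40)

```text
clock: 6.5
tcp_pos: [0.659, -0.0292, 0.0603]
orientation: [-0.0, 0.248, 0.969, 0.0]
wrist_force: [-0.1, -0.1, -2.3]
finger_gap: 0.0508
grip_force: 42.2
```

Request:
carry_out([
  {"tx":0,"ty":0,"tz":-0.1,"wx":0,"wy":0,"wz":0,"claw":1},
  {"tx":0,"ty":0,"tz":0,"wx":0,"wy":0,"wz":0,"claw":1},
], newtons=40)

```text
clock: 6.75
tcp_pos: [0.6593, -0.0293, 0.0597]
orientation: [0.0, 0.248, 0.969, 0.0]
wrist_force: [-0.2, -1.2, 1.0]
finger_gap: 0.0502
grip_force: 42.4
```

Request:
carry_out([
  {"tx":0,"ty":0,"tz":-0.1,"wx":0,"wy":0,"wz":0,"claw":1},
  {"tx":0,"ty":0,"tz":0,"wx":0,"wy":0,"wz":0,"claw":1},
], newtons=20)

```text
clock: 7.0
tcp_pos: [0.6595, -0.0295, 0.0597]
orientation: [0.001, 0.248, 0.969, -0.0]
wrist_force: [-2.7, -1.0, 6.2]
finger_gap: 0.0506
grip_force: 42.8
```

Request:
carry_out([
  {"tx":0,"ty":0,"tz":0,"wx":0,"wy":0,"wz":0,"claw":-0.4},
  {"tx":0,"ty":0,"tz":0,"wx":0,"wy":0,"wz":0,"claw":-0.8},
  {"tx":0,"ty":0,"tz":0,"wx":0,"wy":0,"wz":0,"claw":-0.8},
  {"tx":0,"ty":0,"tz":0,"wx":0,"wy":0,"wz":0,"claw":-0.8},
  {"tx":0,"ty":0,"tz":1.5,"wx":0,"wy":0,"wz":0,"claw":-0.8},
  {"tx":0,"ty":0,"tz":4,"wx":0,"wy":0,"wz":0,"claw":-0.8},
  {"tx":0,"ty":0,"tz":5,"wx":0,"wy":0,"wz":0,"claw":-0.8},
  {"tx":0,"ty":0,"tz":5,"wx":0,"wy":0,"wz":0,"claw":-0.8},
], newtons=40)

```text
clock: 8.0
tcp_pos: [0.659, -0.0292, 0.216]
orientation: [0.001, 0.248, 0.969, 0.0]
wrist_force: [0.2, -0.4, 0.8]
finger_gap: 0.0771
grip_force: 0.0
```

Jar is down gently: contact rose to 6 N before I released it. Next, the tall bottle.

Request:
carry_out([
  {"tx":-0.5,"ty":-2,"tz":2,"wx":0,"wy":0,"wz":0,"claw":-0.15},
  {"tx":-1.3,"ty":-4,"tz":2,"wx":0,"wy":0,"wz":0,"claw":-0.15},
  {"tx":-1.7,"ty":-5.5,"tz":0,"wx":0,"wy":0,"wz":0,"claw":-0.15},
  {"tx":-1.7,"ty":-5.5,"tz":0,"wx":0,"wy":0,"wz":0,"claw":-0.15},
  {"tx":-1.5,"ty":-4.5,"tz":0,"wx":0,"wy":0,"wz":0,"claw":-0.15},
  {"tx":-0.7,"ty":-2.5,"tz":0,"wx":0,"wy":0,"wz":0,"claw":-0.15},
  {"tx":-0.3,"ty":-1,"tz":0,"wx":0,"wy":0,"wz":0,"claw":-0.15},
  {"tx":0,"ty":0,"tz":0,"wx":0,"wy":0,"wz":0,"claw":-0.15},
], newtons=40)

```text
clock: 9.0
tcp_pos: [0.5821, -0.2793, 0.2539]
orientation: [0.0, 0.249, 0.969, 0.0]
wrist_force: [-0.5, -0.4, 0.4]
finger_gap: 0.0491
grip_force: 0.0
```

```bash
cat >> h.py <<'E'
def caps(c,zs,lo=140):
    h=cv2.cvtColor(c['image'],cv2.COLOR_BGR2HSV); m=((h[...,1]<60)&(h[...,2]>lo)).astype(np.uint8)
    n,l,s,ce=cv2.connectedComponentsWithStats(m)
    for i in range(1,n):
        if s[i][4]>300: print(s[i],ce[i].round(1),[plane(c,ce[i],z).round(4) for z in zs])
E
python3 -c "
from h import *
c=wrist('w4'); caps(c,(.144,.092))
for p in([.5817,-.2795,.144],[.4452,-.2738,.092],[.4923,-.3812,.1]): print(proj(c,np.array(p)).round(1))"
```

```text
tcp [ 0.5821 -0.2793  0.2539] yaw y 61.2 z [ 0.001  0.    -1.   ] t 9.0 gap 0.0491 F [-0.5 -0.4  0.4]
[223  21  26  35 578] [234.3  38.8] [array([ 0.4559, -0.2746,  0.144 ]), array([ 0.4419, -0.2803,  0.092 ])]
[ 587   99   53   64 2742] [615.  130.8] [array([ 0.6349, -0.0718,  0.144 ]), array([ 0.6579, -0.0356,  0.092 ])]
[145 141  31  31 737] [160.1 156. ] [array([ 0.4956, -0.3626,  0.144 ]), array([ 0.4898, -0.3866,  0.092 ])]
[301 187  35  34 917] [317.9 203.7] [array([ 0.5809, -0.2805,  0.144 ]), array([ 0.5927, -0.2875,  0.092 ])]
[319.7 204. ]
[243.5  38.4]
[162.9 156.8]
```

View pics/w4.png

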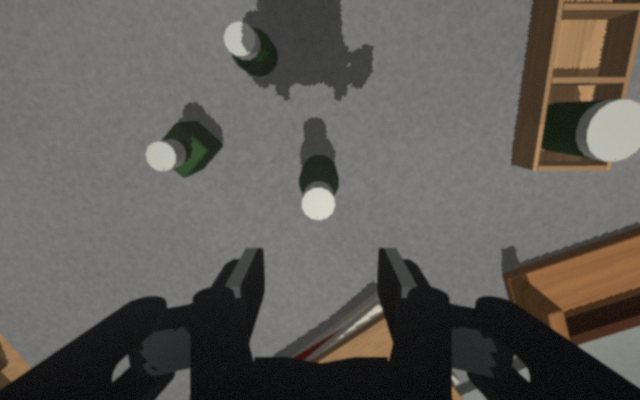

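The wrist view shows the tall cap at (318,204), right where it should be, and the jar standing in the wide compartment at (600,130). Descending on the tall bottle.

Request:
carry_out([
  {"tx":-0.1,"ty":-0.1,"tz":-2,"wx":0,"wy":0,"wz":0,"claw":-0.15},
  {"tx":0,"ty":0,"tz":-4,"wx":0,"wy":0,"wz":0,"claw":-0.15},
  {"tx":0,"ty":0,"tz":-4,"wx":0,"wy":0,"wz":0,"claw":-0.15},
  {"tx":0,"ty":0,"tz":-2.7,"wx":0,"wy":0,"wz":0,"claw":-0.15},
  {"tx":0,"ty":0,"tz":-1.5,"wx":0,"wy":0,"wz":0,"claw":-0.15},
  {"tx":0,"ty":0,"tz":0,"wx":0,"wy":0,"wz":0,"claw":-0.15},
  {"tx":0,"ty":0,"tz":0,"wx":0,"wy":0,"wz":0,"claw":0.2},
  {"tx":0,"ty":0,"tz":0,"wx":0,"wy":0,"wz":0,"claw":0.4},
], newtons=40)

```text
clock: 10.05
tcp_pos: [0.582, -0.2808, 0.113]
orientation: [0.001, 0.248, 0.969, -0.0]
wrist_force: [-0.2, -0.3, 1.8]
finger_gap: 0.0257
grip_force: 6.0
```

Request:
carry_out([
  {"tx":0,"ty":0,"tz":0,"wx":0,"wy":0,"wz":0,"claw":1},
  {"tx":0,"ty":0,"tz":0,"wx":0,"wy":0,"wz":0,"claw":1},
  {"tx":0,"ty":0,"tz":0,"wx":0,"wy":0,"wz":0,"claw":1},
  {"tx":0,"ty":0,"tz":0,"wx":0,"wy":0,"wz":0,"claw":1},
], newtons=40)

```text
clock: 10.55
tcp_pos: [0.582, -0.2809, 0.1131]
orientation: [0.002, 0.248, 0.969, -0.0]
wrist_force: [0.4, -0.2, 6.2]
finger_gap: 0.0247
grip_force: 39.4
```

Request:
carry_out([
  {"tx":0,"ty":0,"tz":1.2,"wx":0,"wy":0,"wz":0,"claw":1},
  {"tx":0,"ty":0,"tz":3,"wx":0,"wy":0,"wz":0,"claw":1},
  {"tx":0,"ty":0,"tz":5,"wx":0,"wy":0,"wz":0,"claw":1},
  {"tx":0,"ty":2,"tz":3,"wx":0,"wy":0,"wz":0,"claw":1},
  {"tx":0.3,"ty":4,"tz":1,"wx":0,"wy":0,"wz":0,"claw":1},
  {"tx":0.3,"ty":4.5,"tz":0,"wx":0,"wy":0,"wz":0,"claw":1},
  {"tx":0.3,"ty":4.5,"tz":0,"wx":0,"wy":0,"wz":0,"claw":1},
  {"tx":0.3,"ty":4.5,"tz":0,"wx":0,"wy":0,"wz":0,"claw":1},
], newtons=40)

```text
clock: 11.55
tcp_pos: [0.5927, -0.0838, 0.2437]
orientation: [-0.0, 0.248, 0.969, 0.0]
wrist_force: [-0.3, 0.0, -2.2]
finger_gap: 0.025
grip_force: 39.4
```

Request:
carry_out([
  {"tx":0,"ty":4.5,"tz":0,"wx":0,"wy":0,"wz":0,"claw":1},
  {"tx":0,"ty":3,"tz":0,"wx":0,"wy":0,"wz":0,"claw":1},
  {"tx":0,"ty":1.7,"tz":0,"wx":0,"wy":0,"wz":0,"claw":1},
  {"tx":0,"ty":0,"tz":0,"wx":0,"wy":0,"wz":0,"claw":1},
  {"tx":0,"ty":0,"tz":-2,"wx":0,"wy":0,"wz":0,"claw":1},
  {"tx":0,"ty":0,"tz":-3,"wx":0,"wy":0,"wz":0,"claw":1},
  {"tx":0,"ty":0,"tz":-2,"wx":0,"wy":0,"wz":0,"claw":1},
  {"tx":0,"ty":0,"tz":0,"wx":0,"wy":0,"wz":0,"claw":1},
], newtons=40)

```text
clock: 12.55
tcp_pos: [0.5918, 0.0054, 0.1715]
orientation: [-0.002, 0.249, 0.968, -0.0]
wrist_force: [-0.6, 0.2, -2.2]
finger_gap: 0.0247
grip_force: 39.5
```

Request:
carry_out([
  {"tx":0.3,"ty":0.1,"tz":0,"wx":0,"wy":0,"wz":0,"claw":1},
  {"tx":0,"ty":0,"tz":-1.5,"wx":0,"wy":0,"wz":0,"claw":1},
  {"tx":0,"ty":0,"tz":-1.5,"wx":0,"wy":0,"wz":0,"claw":1},
  {"tx":0,"ty":0,"tz":-1,"wx":0,"wy":0,"wz":0,"claw":1},
  {"tx":0,"ty":0,"tz":-0.5,"wx":0,"wy":0,"wz":0,"claw":1},
  {"tx":0,"ty":0,"tz":-0.3,"wx":0,"wy":0,"wz":0,"claw":1},
  {"tx":0,"ty":0,"tz":-0.2,"wx":0,"wy":0,"wz":0,"claw":1},
  {"tx":0,"ty":0,"tz":0,"wx":0,"wy":0,"wz":0,"claw":1},
], newtons=40)

```text
clock: 13.55
tcp_pos: [0.5962, 0.0078, 0.1235]
orientation: [0.0, 0.248, 0.969, 0.0]
wrist_force: [0.4, 1.0, -1.7]
finger_gap: 0.0246
grip_force: 39.5
```

Request:
carry_out([
  {"tx":0,"ty":0,"tz":-0.1,"wx":0,"wy":0,"wz":0,"claw":1},
  {"tx":0,"ty":0,"tz":-0.1,"wx":0,"wy":0,"wz":0,"claw":1},
  {"tx":0,"ty":0,"tz":0,"wx":0,"wy":0,"wz":0,"claw":1},
], newtons=40)

```text
clock: 13.92
tcp_pos: [0.596, 0.0078, 0.1213]
orientation: [0.0, 0.248, 0.969, 0.0]
wrist_force: [-0.3, 1.2, -1.4]
finger_gap: 0.0249
grip_force: 39.5
```

Request:
carry_out([
  {"tx":0,"ty":0,"tz":-0.1,"wx":0,"wy":0,"wz":0,"claw":1},
  {"tx":0,"ty":0,"tz":-0.1,"wx":0,"wy":0,"wz":0,"claw":1},
  {"tx":0,"ty":0,"tz":0,"wx":0,"wy":0,"wz":0,"claw":1},
], newtons=40)

```text
clock: 14.3
tcp_pos: [0.596, 0.0078, 0.1192]
orientation: [-0.0, 0.248, 0.969, 0.0]
wrist_force: [0.0, 0.0, -1.7]
finger_gap: 0.0252
grip_force: 39.5
```

Request:
carry_out([
  {"tx":0,"ty":0,"tz":-0.1,"wx":0,"wy":0,"wz":0,"claw":1},
  {"tx":0,"ty":0,"tz":0,"wx":0,"wy":0,"wz":0,"claw":1},
], newtons=20)

```text
clock: 14.55
tcp_pos: [0.5964, 0.0076, 0.1191]
orientation: [0.001, 0.248, 0.969, 0.0]
wrist_force: [-0.7, -0.3, 3.8]
finger_gap: 0.0248
grip_force: 39.9
```

Request:
carry_out([
  {"tx":0,"ty":0,"tz":0,"wx":0,"wy":0,"wz":0,"claw":0.1},
  {"tx":0,"ty":0,"tz":0,"wx":0,"wy":0,"wz":0,"claw":-0.15},
  {"tx":0,"ty":0,"tz":0,"wx":0,"wy":0,"wz":0,"claw":-0.15},
  {"tx":0,"ty":0,"tz":1.5,"wx":0,"wy":0,"wz":0,"claw":-0.15},
  {"tx":0,"ty":0,"tz":4,"wx":0,"wy":0,"wz":0,"claw":-0.15},
  {"tx":0,"ty":0,"tz":5,"wx":0,"wy":0,"wz":0,"claw":-0.15},
  {"tx":-0.5,"ty":2,"tz":2,"wx":0,"wy":0,"wz":0,"claw":-0.15},
  {"tx":-1,"ty":4,"tz":0,"wx":0,"wy":0,"wz":0,"claw":-0.15},
], newtons=40)

```text
clock: 15.55
tcp_pos: [0.5829, 0.0672, 0.2471]
orientation: [0.003, 0.25, 0.968, 0.001]
wrist_force: [-1.0, 0.1, -0.3]
finger_gap: 0.0493
grip_force: 0.0
```

Request:
carry_out([
  {"tx":-1.4,"ty":5.5,"tz":0,"wx":0,"wy":0,"wz":0,"claw":-0.15},
  {"tx":-1.4,"ty":5.5,"tz":0,"wx":0,"wy":0,"wz":0,"claw":-0.15},
  {"tx":-1.4,"ty":5.5,"tz":0,"wx":0,"wy":0,"wz":0,"claw":-0.15},
  {"tx":-1.4,"ty":5.5,"tz":0,"wx":0,"wy":0,"wz":0,"claw":-0.15},
  {"tx":-1.4,"ty":5,"tz":0,"wx":0,"wy":0,"wz":0,"claw":-0.15},
  {"tx":-0.8,"ty":3,"tz":0,"wx":0,"wy":0,"wz":0,"claw":-0.15},
  {"tx":-0.4,"ty":1.7,"tz":0,"wx":0,"wy":0,"wz":0,"claw":-0.15},
  {"tx":0,"ty":0,"tz":0,"wx":0,"wy":0,"wz":0,"claw":-0.15},
], newtons=40)

```text
clock: 16.55
tcp_pos: [0.499, 0.3854, 0.2437]
orientation: [0.0, 0.248, 0.969, 0.0]
wrist_force: [-0.3, -0.5, -0.2]
finger_gap: 0.0492
grip_force: 0.0
```

```bash
python3 -c "
from h import *
c=wrist('w5'); caps(c,(.118,))
print(proj(c,np.array([.499,.3846,.118])))"
```

```text
tcp [0.499  0.3854 0.2437] yaw y 61.3 z [ 0.001  0.    -1.   ] t 16.55 gap 0.0492 F [-0.3 -0.5 -0.2]
[389 141  34  34 890] [405.4 157.8] [array([0.5016, 0.458 , 0.118 ])]
[304 183  33  32 813] [319.6 198.6] [array([0.4983, 0.3852, 0.118 ])]
[319.33102671 199.61771448]
```

View pics/w5.png

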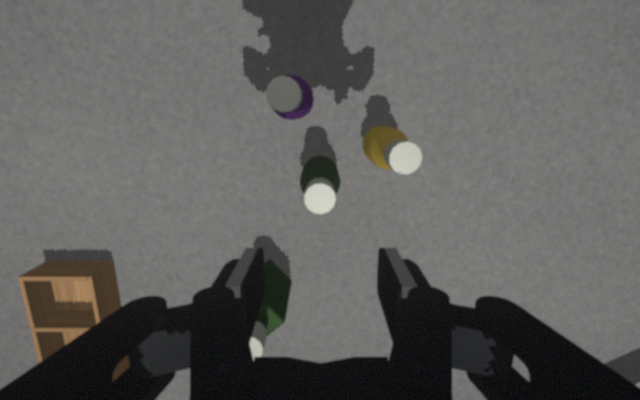

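The wrist view shows the green middle cap at (320,198), with yellow at (405,158) clear of the right finger. Descending.

Request:
carry_out([
  {"tx":0,"ty":0,"tz":-2,"wx":0,"wy":0,"wz":0,"claw":-0.15},
  {"tx":0,"ty":0,"tz":-4,"wx":0,"wy":0,"wz":0,"claw":-0.15},
  {"tx":0,"ty":0,"tz":-4.5,"wx":0,"wy":0,"wz":0,"claw":-0.15},
  {"tx":0,"ty":0,"tz":-3.5,"wx":0,"wy":0,"wz":0,"claw":-0.15},
  {"tx":0,"ty":0,"tz":-1.6,"wx":0,"wy":0,"wz":0,"claw":-0.15},
  {"tx":0,"ty":0,"tz":0,"wx":0,"wy":0,"wz":0,"claw":-0.15},
  {"tx":0,"ty":0,"tz":0,"wx":0,"wy":0,"wz":0,"claw":0.2},
  {"tx":0,"ty":0,"tz":0,"wx":0,"wy":0,"wz":0,"claw":0.4},
], newtons=40)

```text
clock: 17.6
tcp_pos: [0.5002, 0.3852, 0.0893]
orientation: [0.001, 0.248, 0.969, 0.001]
wrist_force: [-0.7, -1.4, 3.3]
finger_gap: 0.0259
grip_force: 6.6
```

Request:
carry_out([
  {"tx":0,"ty":0,"tz":0,"wx":0,"wy":0,"wz":0,"claw":1},
  {"tx":0,"ty":0,"tz":0,"wx":0,"wy":0,"wz":0,"claw":1},
  {"tx":0,"ty":0,"tz":0,"wx":0,"wy":0,"wz":0,"claw":1},
  {"tx":0,"ty":0,"tz":0,"wx":0,"wy":0,"wz":0,"claw":1},
], newtons=40)

```text
clock: 18.1
tcp_pos: [0.5001, 0.3852, 0.0894]
orientation: [0.001, 0.248, 0.969, 0.001]
wrist_force: [0.5, -1.3, 7.1]
finger_gap: 0.025
grip_force: 39.0
```

Request:
carry_out([
  {"tx":0,"ty":0,"tz":1.2,"wx":0,"wy":0,"wz":0,"claw":1},
  {"tx":0,"ty":0,"tz":3,"wx":0,"wy":0,"wz":0,"claw":1},
  {"tx":0,"ty":0,"tz":5,"wx":0,"wy":0,"wz":0,"claw":1},
  {"tx":0,"ty":-1,"tz":3,"wx":0,"wy":0,"wz":0,"claw":1},
  {"tx":0.3,"ty":-3,"tz":1,"wx":0,"wy":0,"wz":0,"claw":1},
  {"tx":0.5,"ty":-5,"tz":0,"wx":0,"wy":0,"wz":0,"claw":1},
  {"tx":0.7,"ty":-5.5,"tz":0,"wx":0,"wy":0,"wz":0,"claw":1},
  {"tx":0.7,"ty":-5.5,"tz":0,"wx":0,"wy":0,"wz":0,"claw":1},
], newtons=40)

```text
clock: 19.1
tcp_pos: [0.5211, 0.1836, 0.2201]
orientation: [0.0, 0.248, 0.969, 0.0]
wrist_force: [0.7, 0.1, -2.0]
finger_gap: 0.0247
grip_force: 39.6
```

Request:
carry_out([
  {"tx":0.7,"ty":-5.5,"tz":0,"wx":0,"wy":0,"wz":0,"claw":1},
  {"tx":0.6,"ty":-4.5,"tz":0,"wx":0,"wy":0,"wz":0,"claw":1},
  {"tx":0.4,"ty":-3,"tz":0,"wx":0,"wy":0,"wz":0,"claw":1},
  {"tx":0.1,"ty":-1.8,"tz":0,"wx":0,"wy":0,"wz":0,"claw":1},
  {"tx":0,"ty":0,"tz":0,"wx":0,"wy":0,"wz":0,"claw":1},
  {"tx":0,"ty":0,"tz":-2,"wx":0,"wy":0,"wz":0,"claw":1},
  {"tx":0,"ty":0,"tz":-3,"wx":0,"wy":0,"wz":0,"claw":1},
  {"tx":0,"ty":0,"tz":0,"wx":0,"wy":0,"wz":0,"claw":1},
], newtons=40)

```text
clock: 20.1
tcp_pos: [0.537, 0.0383, 0.1674]
orientation: [-0.003, 0.247, 0.969, -0.0]
wrist_force: [-0.6, -0.3, -1.8]
finger_gap: 0.0252
grip_force: 39.6
```

Request:
carry_out([
  {"tx":0,"ty":0,"tz":0,"wx":0,"wy":0,"wz":0,"claw":1},
  {"tx":0,"ty":0,"tz":-1.5,"wx":0,"wy":0,"wz":0,"claw":1},
  {"tx":0,"ty":0,"tz":-2,"wx":0,"wy":0,"wz":0,"claw":1},
  {"tx":0,"ty":0,"tz":-1.5,"wx":0,"wy":0,"wz":0,"claw":1},
  {"tx":0,"ty":0,"tz":-1,"wx":0,"wy":0,"wz":0,"claw":1},
  {"tx":0,"ty":0,"tz":-0.5,"wx":0,"wy":0,"wz":0,"claw":1},
  {"tx":0,"ty":0,"tz":-0.2,"wx":0,"wy":0,"wz":0,"claw":1},
  {"tx":0,"ty":0,"tz":0,"wx":0,"wy":0,"wz":0,"claw":1},
], newtons=40)

```text
clock: 21.1
tcp_pos: [0.5394, 0.0368, 0.1026]
orientation: [0.0, 0.248, 0.969, 0.0]
wrist_force: [-0.5, 0.1, -0.7]
finger_gap: 0.0246
grip_force: 39.6
```

Request:
carry_out([
  {"tx":0,"ty":0,"tz":-0.3,"wx":0,"wy":0,"wz":0,"claw":1},
  {"tx":0,"ty":0,"tz":-0.2,"wx":0,"wy":0,"wz":0,"claw":1},
  {"tx":0,"ty":0,"tz":-0.1,"wx":0,"wy":0,"wz":0,"claw":1},
  {"tx":0,"ty":0,"tz":0,"wx":0,"wy":0,"wz":0,"claw":1},
], newtons=40)

```text
clock: 21.6
tcp_pos: [0.539, 0.0368, 0.0962]
orientation: [-0.0, 0.248, 0.969, 0.0]
wrist_force: [0.3, -0.2, -1.9]
finger_gap: 0.0248
grip_force: 39.6
```

Request:
carry_out([
  {"tx":0,"ty":0,"tz":-0.1,"wx":0,"wy":0,"wz":0,"claw":1},
  {"tx":0,"ty":0,"tz":0,"wx":0,"wy":0,"wz":0,"claw":1},
], newtons=40)

```text
clock: 21.85
tcp_pos: [0.5392, 0.0368, 0.0955]
orientation: [0.0, 0.248, 0.969, 0.0]
wrist_force: [-0.4, 0.6, -0.4]
finger_gap: 0.0248
grip_force: 39.9
```

Request:
carry_out([
  {"tx":0,"ty":0,"tz":-0.1,"wx":0,"wy":0,"wz":0,"claw":1},
  {"tx":0,"ty":0,"tz":0,"wx":0,"wy":0,"wz":0,"claw":1},
], newtons=20)

```text
clock: 22.1
tcp_pos: [0.5396, 0.0366, 0.0954]
orientation: [0.001, 0.248, 0.969, -0.0]
wrist_force: [-1.5, -0.7, 5.1]
finger_gap: 0.0252
grip_force: 40.4
```

Request:
carry_out([
  {"tx":0,"ty":0,"tz":0,"wx":0,"wy":0,"wz":0,"claw":0.1},
  {"tx":0,"ty":0,"tz":0,"wx":0,"wy":0,"wz":0,"claw":-0.15},
  {"tx":0,"ty":0,"tz":0,"wx":0,"wy":0,"wz":0,"claw":-0.15},
  {"tx":0,"ty":0,"tz":1.5,"wx":0,"wy":0,"wz":0,"claw":-0.15},
  {"tx":0,"ty":0,"tz":4,"wx":0,"wy":0,"wz":0,"claw":-0.15},
  {"tx":0,"ty":0,"tz":5,"wx":0,"wy":0,"wz":0,"claw":-0.15},
  {"tx":-0.5,"ty":-1.5,"tz":3.5,"wx":0,"wy":0,"wz":0,"claw":-0.15},
  {"tx":-1,"ty":-4,"tz":0,"wx":0,"wy":0,"wz":0,"claw":-0.15},
], newtons=40)

```text
clock: 23.1
tcp_pos: [0.5263, -0.018, 0.239]
orientation: [0.004, 0.247, 0.969, 0.0]
wrist_force: [-0.4, -1.2, -0.9]
finger_gap: 0.0489
grip_force: 0.0
```

Request:
carry_out([
  {"tx":-1.7,"ty":-5.5,"tz":0,"wx":0,"wy":0,"wz":0,"claw":-0.15},
  {"tx":-1.7,"ty":-5.5,"tz":0,"wx":0,"wy":0,"wz":0,"claw":-0.15},
  {"tx":-1.7,"ty":-5.5,"tz":0,"wx":0,"wy":0,"wz":0,"claw":-0.15},
  {"tx":-1.5,"ty":-5,"tz":0,"wx":0,"wy":0,"wz":0,"claw":-0.15},
  {"tx":-1,"ty":-3,"tz":0,"wx":0,"wy":0,"wz":0,"claw":-0.15},
  {"tx":-0.4,"ty":-1.1,"tz":0,"wx":0,"wy":0,"wz":0,"claw":-0.15},
  {"tx":0,"ty":0,"tz":0,"wx":0,"wy":0,"wz":0,"claw":-0.15},
], newtons=40)

```text
clock: 23.98
tcp_pos: [0.444, -0.2744, 0.2348]
orientation: [0.0, 0.249, 0.969, 0.0]
wrist_force: [0.5, -0.2, 0.1]
finger_gap: 0.0488
grip_force: 0.0
```

```bash
python3 -c "
from h import *
c=wrist('w6'); caps(c,(.092,))
print(proj(c,np.array([.4452,-.2738,.092])))"
```

```text
tcp [ 0.444  -0.2744  0.2348] yaw y 61.2 z [ 0.  0. -1.] t 23.975 gap 0.0488 F [ 0.5 -0.2  0.1]
[302 180  31  30 722] [317.2 194.6] [array([ 0.4431, -0.2768,  0.092 ])]
[321.56090595 195.05559167]
```

View pics/w6.png

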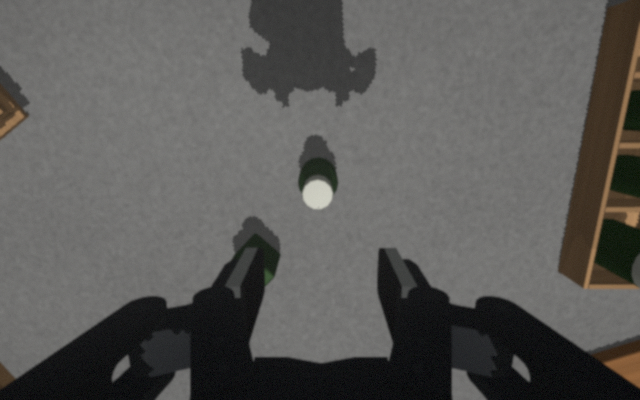

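The short bottle's cap is at (317,195), centred. Descending on it.

Request:
carry_out([
  {"tx":0,"ty":-0.2,"tz":-2.5,"wx":0,"wy":0,"wz":0,"claw":-0.15},
  {"tx":0,"ty":0,"tz":-4.5,"wx":0,"wy":0,"wz":0,"claw":-0.15},
  {"tx":0,"ty":0,"tz":-5,"wx":0,"wy":0,"wz":0,"claw":-0.15},
  {"tx":0,"ty":0,"tz":-3.5,"wx":0,"wy":0,"wz":0,"claw":-0.15},
  {"tx":0,"ty":0,"tz":-1.7,"wx":0,"wy":0,"wz":0,"claw":-0.15},
  {"tx":0,"ty":0,"tz":0,"wx":0,"wy":0,"wz":0,"claw":-0.15},
  {"tx":0,"ty":0,"tz":0,"wx":0,"wy":0,"wz":0,"claw":0.2},
  {"tx":0,"ty":0,"tz":0,"wx":0,"wy":0,"wz":0,"claw":0.4},
], newtons=40)

```text
clock: 25.02
tcp_pos: [0.445, -0.2765, 0.0636]
orientation: [0.001, 0.248, 0.969, -0.0]
wrist_force: [0.7, 0.4, -0.9]
finger_gap: 0.0257
grip_force: 6.6
```

Request:
carry_out([
  {"tx":0,"ty":0,"tz":0,"wx":0,"wy":0,"wz":0,"claw":1},
  {"tx":0,"ty":0,"tz":0,"wx":0,"wy":0,"wz":0,"claw":1},
  {"tx":0,"ty":0,"tz":0,"wx":0,"wy":0,"wz":0,"claw":1},
  {"tx":0,"ty":0,"tz":0,"wx":0,"wy":0,"wz":0,"claw":1},
], newtons=40)

```text
clock: 25.52
tcp_pos: [0.445, -0.2768, 0.0636]
orientation: [0.001, 0.248, 0.969, -0.0]
wrist_force: [0.9, -0.1, 6.1]
finger_gap: 0.0245
grip_force: 39.2
```

Request:
carry_out([
  {"tx":0,"ty":0,"tz":1.2,"wx":0,"wy":0,"wz":0,"claw":1},
  {"tx":0,"ty":0,"tz":3,"wx":0,"wy":0,"wz":0,"claw":1},
  {"tx":0,"ty":0,"tz":5,"wx":0,"wy":0,"wz":0,"claw":1},
  {"tx":0,"ty":1,"tz":3,"wx":0,"wy":0,"wz":0,"claw":1},
  {"tx":0.3,"ty":3,"tz":1,"wx":0,"wy":0,"wz":0,"claw":1},
  {"tx":0.5,"ty":5,"tz":0,"wx":0,"wy":0,"wz":0,"claw":1},
  {"tx":0.7,"ty":5.5,"tz":0,"wx":0,"wy":0,"wz":0,"claw":1},
  {"tx":0.7,"ty":5.5,"tz":0,"wx":0,"wy":0,"wz":0,"claw":1},
], newtons=40)

```text
clock: 26.52
tcp_pos: [0.4658, -0.0748, 0.1949]
orientation: [0.0, 0.249, 0.969, -0.0]
wrist_force: [0.3, 1.0, -1.2]
finger_gap: 0.0248
grip_force: 39.6
```

Request:
carry_out([
  {"tx":0.7,"ty":5.5,"tz":0,"wx":0,"wy":0,"wz":0,"claw":1},
  {"tx":0.6,"ty":4.5,"tz":0,"wx":0,"wy":0,"wz":0,"claw":1},
  {"tx":0.4,"ty":3,"tz":0,"wx":0,"wy":0,"wz":0,"claw":1},
  {"tx":0.1,"ty":1.4,"tz":0,"wx":0,"wy":0,"wz":0,"claw":1},
  {"tx":0,"ty":0,"tz":0,"wx":0,"wy":0,"wz":0,"claw":1},
  {"tx":0,"ty":0,"tz":-2,"wx":0,"wy":0,"wz":0,"claw":1},
  {"tx":0,"ty":0,"tz":-3,"wx":0,"wy":0,"wz":0,"claw":1},
  {"tx":0,"ty":0,"tz":0,"wx":0,"wy":0,"wz":0,"claw":1},
], newtons=40)

```text
clock: 27.52
tcp_pos: [0.482, 0.0665, 0.1425]
orientation: [-0.002, 0.249, 0.968, -0.001]
wrist_force: [-0.2, -0.1, -0.3]
finger_gap: 0.0249
grip_force: 39.6
```

Request:
carry_out([
  {"tx":0,"ty":0,"tz":0,"wx":0,"wy":0,"wz":0,"claw":1},
  {"tx":0,"ty":0,"tz":0,"wx":0,"wy":0,"wz":0,"claw":1},
], newtons=40)

```text
clock: 27.78
tcp_pos: [0.485, 0.0673, 0.1456]
orientation: [0.001, 0.249, 0.969, 0.0]
wrist_force: [0.5, 0.1, -0.4]
finger_gap: 0.025
grip_force: 39.6
```

Request:
carry_out([
  {"tx":0,"ty":0,"tz":-1.5,"wx":0,"wy":0,"wz":0,"claw":1},
  {"tx":0,"ty":0,"tz":-2,"wx":0,"wy":0,"wz":0,"claw":1},
  {"tx":0,"ty":0,"tz":-1.7,"wx":0,"wy":0,"wz":0,"claw":1},
  {"tx":0,"ty":0,"tz":-1,"wx":0,"wy":0,"wz":0,"claw":1},
  {"tx":0,"ty":0,"tz":-0.5,"wx":0,"wy":0,"wz":0,"claw":1},
  {"tx":0,"ty":0,"tz":-0.3,"wx":0,"wy":0,"wz":0,"claw":1},
  {"tx":0,"ty":0,"tz":-0.2,"wx":0,"wy":0,"wz":0,"claw":1},
  {"tx":0,"ty":0,"tz":0,"wx":0,"wy":0,"wz":0,"claw":1},
], newtons=40)

```text
clock: 28.78
tcp_pos: [0.4843, 0.0678, 0.0725]
orientation: [0.0, 0.248, 0.969, 0.0]
wrist_force: [-0.7, -0.6, -0.1]
finger_gap: 0.0248
grip_force: 39.6
```

Request:
carry_out([
  {"tx":0,"ty":0,"tz":-0.1,"wx":0,"wy":0,"wz":0,"claw":1},
  {"tx":0,"ty":0,"tz":-0.1,"wx":0,"wy":0,"wz":0,"claw":1},
  {"tx":0,"ty":0,"tz":0,"wx":0,"wy":0,"wz":0,"claw":1},
], newtons=40)

```text
clock: 29.15
tcp_pos: [0.484, 0.0678, 0.0703]
orientation: [-0.0, 0.248, 0.969, 0.0]
wrist_force: [0.1, -0.9, -0.9]
finger_gap: 0.0246
grip_force: 39.6
```

Request:
carry_out([
  {"tx":0,"ty":0,"tz":-0.1,"wx":0,"wy":0,"wz":0,"claw":1},
  {"tx":0,"ty":0,"tz":0,"wx":0,"wy":0,"wz":0,"claw":1},
], newtons=20)

```text
clock: 29.4
tcp_pos: [0.4843, 0.0677, 0.0697]
orientation: [0.0, 0.248, 0.969, 0.0]
wrist_force: [-0.8, -1.1, 2.6]
finger_gap: 0.0246
grip_force: 40.0
```

Contact. I'll release, rise and back off towards the robot.

Request:
carry_out([
  {"tx":0,"ty":0,"tz":0,"wx":0,"wy":0,"wz":0,"claw":0.1},
  {"tx":0,"ty":0,"tz":0,"wx":0,"wy":0,"wz":0,"claw":-0.15},
  {"tx":0,"ty":0,"tz":0,"wx":0,"wy":0,"wz":0,"claw":-0.15},
  {"tx":0,"ty":0,"tz":1.5,"wx":0,"wy":0,"wz":0,"claw":-0.15},
  {"tx":0,"ty":0,"tz":4,"wx":0,"wy":0,"wz":0,"claw":-0.15},
  {"tx":0,"ty":0,"tz":5,"wx":0,"wy":0,"wz":0,"claw":-0.15},
  {"tx":0,"ty":0,"tz":5,"wx":0,"wy":0,"wz":0,"claw":-0.15},
  {"tx":0,"ty":4,"tz":2,"wx":0,"wy":0,"wz":0,"claw":-0.15},
], newtons=40)

```text
clock: 30.4
tcp_pos: [0.4859, 0.1068, 0.249]
orientation: [0.003, 0.25, 0.968, 0.001]
wrist_force: [0.4, 0.5, -0.0]
finger_gap: 0.0487
grip_force: 0.0
```

Request:
carry_out([
  {"tx":-1,"ty":5,"tz":0,"wx":0,"wy":0,"wz":0,"claw":-0.15},
  {"tx":-1,"ty":5,"tz":0,"wx":0,"wy":0,"wz":0,"claw":-0.15},
  {"tx":-1,"ty":5,"tz":0,"wx":0,"wy":0,"wz":0,"claw":-0.15},
  {"tx":-1,"ty":3,"tz":0,"wx":0,"wy":0,"wz":0,"claw":-0.15},
  {"tx":0,"ty":1,"tz":0,"wx":0,"wy":0,"wz":0,"claw":-0.15},
  {"tx":0,"ty":0,"tz":0,"wx":0,"wy":0,"wz":0,"claw":-0.15},
], newtons=40)

```text
clock: 31.15
tcp_pos: [0.4442, 0.2979, 0.2448]
orientation: [0.0, 0.248, 0.969, 0.0]
wrist_force: [-0.2, -0.4, -0.3]
finger_gap: 0.049
grip_force: 0.0
```

Run:
```python
from workcell import env, read_camera
import cv2,numpy as np
a=read_camera("scene")["image"];b=read_camera("side")["image"]
f=lambda im,x,y,w,h:cv2.resize(im[y:y+h,x:x+w],(800,300),interpolation=cv2.INTER_CUBIC)
cv2.imwrite("pics/final.png",np.vstack([f(a,200,100,280,180)[:,:],f(b,230,110,220,220)]))
s=env.get_state();print(s["clock"],s["tcp_pos"])
```

```text
31.25 [0.44442212 0.29693677 0.24457608]
```

View pics/final.png

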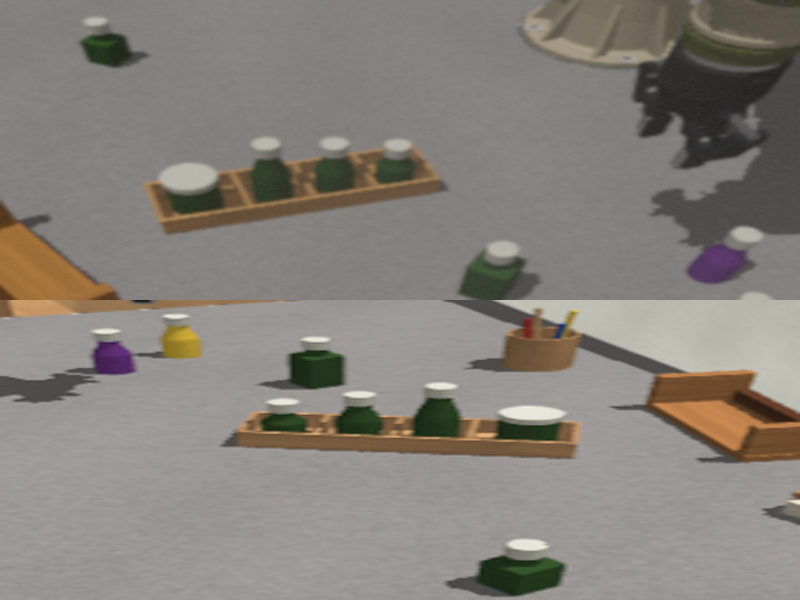

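Both views show the jar, tall, middle and short bottles upright in order in the caddy, scene crop (190,185), (268,170), (335,165), (397,160). The square bottles and the purple and yellow ones are untouched, and the gripper is clear.

```bash
python3 -c "
from workcell import env
print(env.hand_in())"
```

```text
the job is handed in; nothing more can be done
None
```

The job is handed in at about 31 s: the jar and the tall, middle and short bottles stand upright in that order in the caddy, each set down gently, and the square bottles are still standing where they were.

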